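# Take the lift-off lid from the grooming kit box and rack it

### The job

The grooming kit box is going to be washed: take hold of the lid's steel bar, swing the lid up until it stands vertical on its hinge pins, then lift it straight up off the pins. Stand the lid upright, hinge edge down, in the slot of the drying rack, set down rather than dropped, and let go. Leave the other things on the table alone.

Things in the scene. Friction and masses are not known exactly. Their poses are not given: they have to be found in the camera images.
- box: Grey open-topped plastic kit box, fixed to the table, 130 mm (its x) by 200 mm (its y), 75 mm high, walls 5 mm. Origin at the centre of its underside; z up; its far wall (+x) carries two steel brackets with the hinge pins. Starts closed by the lid.
- pins (a point): Midpoint of the hinge axis, on the box 83 mm towards the box's +x and 79 mm above its underside (18 mm outside the far wall). Two horizontal steel pins 8 mm thick lie on this axis, along the box's y, 49 to 75 mm either side of the midpoint.
- lid: Loose blue lid, 0.25 to 0.46 kg, closed on the box at the start. Origin midway on its hinge line, at pins while hinged. Axes as the box's when closed; the panel, 135 x 200 x 8 mm, spans x = -151 to -16 mm, z is its normal. Vertical = turned 90 degrees about the pins, front edge up, its x axis pointing down. The hinge is free: let go, the lid falls. A 6 mm rib sits in the box.
- lid_bar (a point): Centre of the lid's round steel handle bar, 10 mm thick, 110 mm long along the lid's y, in the plane of the panel, 183 mm from the hinge line (lid x = -183 mm). The 27 mm gap between bar and panel takes a finger. The bar can turn between the fingers, so a gripper pointing down can pinch it across and keep hold while the lid swings up; the lifted lid then hangs upright from it.
- lid_foot (a point): Middle of the fork ends, 14 mm beyond the hinge line (lid x = +14 mm), 197 mm from the bar: the lid's foot when it stands or hangs upright. Two forks (22 mm wide, 61.5 mm either side of the middle, 20 mm thick) hold the pins in 12 mm slots that open away from the panel, so downwards when the lid is vertical: it is then free after 20 mm of rise.
- rack: Drying rack, fixed: wooden base 110 mm (its x) by 270 mm (its y), 15 mm high, with two steel fences. Origin at the centre of its underside, z up. The slot runs along the rack's y over the origin: 36 mm wide clear, 240 mm long. Fence rods at 35 and 95 mm, end posts 100 mm high (above the table): the lid's foot must pass over 100 mm. Its yaw differs from the box's. The lid may face either way.
- spray: Teal plastic spray bottle, 199 mm high, 68 mm across, with a white trigger head; origin under its centre. Leave alone.
- brush: Wooden-backed bristle brush, 205 mm long, lying bristles up; origin at its underside, where handle and head meet. Leave alone.
- comb: Steel rake comb with a black handle, 170 mm long, 12 mm high, lying flat between box and rack; origin at its underside where the handle meets the steel. Leave alone.
- dish: Small white ceramic dish, 90 mm across, 30 mm high; origin under its centre. Leave alone.
- tin: Round aluminium tin with a green cover, 62 mm across, 32 mm high; origin under its centre. Leave alone.
Not all that is in view belongs to the job. Of the things shaped like the lid, the blue one is meant.

How it is judged:
By the outcome, as a careful person would: the job done as asked, in the order asked, and still so for the second after the job is handed in, with the robot touching nothing.
It also fails if it takes over 50 s, if anything falls off the work surface, if the arm or the gripper's body presses on something with over 40 N, if the wrist force passes 120 N, or if a joint passes its speed limit or range.

### The arm

A 6-joint arm with a two-finger parallel gripper is mounted at the origin on the work surface. World frame = base frame: x ahead of the robot, y to its left, z up, the work surface at z = 0. Lengths are in m, angles in degrees, forces in N, time in s.
With the tool pointing down it reaches from about 0.425 to 0.95 m from the base axis. Payload 3.5 kg.
Tool frame: the origin (TCP) lies at the very end of the fingers, on their centre line; the grasp point (between the pads) lies 19 mm behind it; z points along the fingers, y is the line along which they close (so a half turn about z gives the same grasp; the last joint's range is limited). The gripper opens to 85 mm and grips with 20 to 120 N. Pads are 22 mm wide; open, the fingers measure 114 mm over their backs; the gripper's body (76 mm by 85 mm) begins 54 mm behind the grasp point. The pads swing forward as they close: fully open they stand 13 mm farther back than shut.
Start: joints at [64.572, 16.404, 90.338, -0, 73.258, -8.594], TCP at [0.195, 0.646, 0.231] pointing down, gripper open.
Joint ranges: [-158.93, 158.93], [-51.34, 127.21], [12.03, 142.37], [-87.48, 267.48], [13.55, 161.25], [-162.69, 162.69]. Speed limits (degrees/s): [159.86, 159.86, 180, 180, 180, 180].

### API

Orientations are given as [roll, pitch, yaw] about the fixed x, y, z axes, in that order (R = Rz(yaw) Ry(pitch) Rx(roll)).
In Python, from plant import robot, imaging gives the robot as it stands.
- The arm moves only by the tool jog_arm, never from a script. Its argument "series" is a list of rows, each an object with "claw": the finger opening in mm, from 0 to 85.4; "delta_pos": the shift along the world's x, y, z in mm, a list of three; "turn": the turn about the world's z in degrees. In form: [{"claw": claw, "delta_pos": [dx, dy, dz], "turn": turn}, ...]. A call has 1 to 20 rows; each row is the pose to reach, as a shift and turn from the pose commanded when the call began; what a row does not reach only later rows make up. A row lasts 1/12 s, in which the tool goes at most 41.7 mm and 7.16 degrees, less where a joint would pass 70% of its speed; a pose out of reach is approached as far as the arm can. A call with a gripper value outside its range is refused whole. The fingers move at their own pace and stop on an object; the grip force is fixed at half the most. Time passes only in rows, so rows that repeat a pose let the fingers close. It gives the time, the measured TCP pose, the force, the opening and the grip force at its end, in the units of the state.
- robot.observe(): the state, without advancing time (a new reading comes with each control period).
- imaging.camera(name): name is "scene" or "top"; returns a dict with "frame" (420x560x3 uint8, blue, green, red), "mtx" (3x3 intrinsics, pixels), "k1" (the pictures are not rectified: a ray, as slopes to the right and down, at radius r is drawn at 1 + k1 r^2 times it, then the intrinsics apply), "camera_from_world" (4x4, takes a point from world to camera coordinates). Camera axes: x right, y down, z forward; pixel columns grow to the right and rows downward; lengths in m; the calibration is good to about 2 mm. A picture is of the moment at which its call begins. There is no depth.
- robot.finish_job(): hands the job in; it is judged then, once.
Trained networks look in a picture, given as the dict that the camera call returned (one of the last four; its "shot" number tells which), for a name from the list of things; names that differ only in an ending like _2 or _b are one class to them, and where a whole thing is asked for, a point or a joint stands for the part that bears it (a point fixed in the world has none). Each returns a list of dicts, best first, with "score" (0 to 1); they miss things now and then, are a little off and sometimes report something else, mostly with a low value. They report only what shows in the picture. A call takes as long as a camera call. They do not tell look-alikes from the thing itself.
- imaging.silhouettes(query, picture): "pixels" (420x560 bool, what is visible of it) and "at" ([column, row] in pixels, amid what is visible of it).
The state is a dict: "time": time; "qpos": joint angles; "qd": joint speeds; "effort": joint torques, N m; "position": TCP position; "eef_rot": TCP orientation; "contact_force": force on the tool from outside, world axes, zero at the start; "ft_torque": the same for the moment, N m; "width": finger opening in m; "finger_force": force on a finger pad.
Only numpy, scipy, OpenCV 4.12 (cv2) and the standard library are available. Lean on these libraries where they do the work, as an engineer would, in place of code of your own. Each camera call takes 0.05 s, during which the arm holds its last target. There are 200 camera calls.

## Working session

There is one attempt and no reset: what is moved stays moved. The work goes in short steps, Python scripts to look and compute and a tool call to move; the robot and the scene stay as the last step left them, time stands still between calls to the robot, and variables do not carry over. Pictures are saved under pics/ and viewed, at most 10 in all, crops included, and the job is handed in when it is done.

Besides the shell and the picture viewer there is one more tool, called after ">>>" as a command line: name --argument value ..., lists and objects as JSON in quotes. jog_arm: Moves the arm, as the interface text tells. Its arguments: {"type":"object","properties":{"series":{"type":"array","items":{"type":"object","properties":{"claw":{"type":"number"},"delta_pos":{"type":"array","items":{"type":"number"}},"turn":{"type":"number"}}}}},"required":["series"]}

```bash
mkdir -p pics; ls; cat > h.py <<'E'
import numpy as np, cv2
from plant import robot, imaging
def ray(p,uv):
    K=p["mtx"];d=np.array([p["k1"],0,0,0,0],float)
    n=cv2.undistortPoints(np.array([[uv]],float),np.array(K,float),d)[0,0]
    T=np.array(p["camera_from_world"]);R=T[:3,:3]
    return -R.T@T[:3,3], R.T@np.array([n[0],n[1],1])
def atz(p,uv,z):
    c,d=ray(p,uv);return c+d*(z-c[2])/d[2]
def proj(p,P):
    T=np.array(p["camera_from_world"]);d=np.array([p["k1"],0,0,0,0],float)
    r,_=cv2.Rodrigues(T[:3,:3]);return cv2.projectPoints(np.array(P,float).reshape(-1,1,3),r,T[:3,3],np.array(p["mtx"],float),d)[0][:,0]
E
python3 - <<'E'
from h import *
o=robot.observe();print(o)
for n in("scene","top"):
    p=imaging.camera(n);cv2.imwrite(f"pics/{n}0.png",p["frame"])
    print(n,np.round(-np.array(p["camera_from_world"])[:3,:3].T@np.array(p["camera_from_world"])[:3,3],3))
    for q in("box","lid","lid_bar","rack","comb","dish","tin","spray","brush"):
        for s in imaging.silhouettes(q,p)[:3]:
            print(q,round(s["score"],2),np.round(s["at"]),s["pixels"].sum(),np.round(atz(p,s["at"],0.0),3))
E
```

```text
pics
{'time': 0.0, 'qpos': array([ 6.45728428e+01,  1.64530078e+01,  9.04235265e+01,  3.72936748e-04,
        7.32575405e+01, -8.59442418e+00]), 'qd': array([ 0.04981255,  0.00692239, -0.02996476,  0.07285391,  0.00737268,
        0.05267391]), 'effort': array([ 4.43349909e-04, -4.05977297e+01, -2.92627126e+01, -1.75851101e-04,
        5.88121387e-03, -4.62032290e-06]), 'position': array([0.19515076, 0.64548706, 0.22994542]), 'eef_rot': array([-1.79867484e+02, -2.03888756e-02,  1.63167136e+02]), 'contact_force': array([ 0.08123411, -0.13286939,  0.23497537]), 'ft_torque': array([0.04283498, 0.00080802, 0.01111997]), 'finger_force': 0.0, 'width': 0.08543703905376727}
scene [1.315 0.063 1.013]
box 0.62 [365. 249.] 1243 [0.604 0.245 0.   ]
box 0.51 [358. 299.] 1007 [0.752 0.219 0.   ]
lid 0.95 [373. 218.] 3759 [0.501 0.273 0.   ]
lid 0.9 [420. 173.] 2491 [0.323 0.427 0.   ]
lid 0.61 [316. 165.] 2648 [0.307 0.115 0.   ]
lid_bar 0.92 [373. 216.] 3954 [0.495 0.271 0.   ]
lid_bar 0.76 [423. 172.] 2543 [0.317 0.438 0.   ]
lid_bar 0.64 [318. 166.] 2505 [0.31  0.122 0.   ]
rack 0.95 [194. 224.
[... 356 characters left out ...]
.] 508 [0.538 0.17  0.   ]
lid 0.87 [ 98. 285.] 5669 [0.324 0.438 0.   ]
lid 0.82 [182. 189.] 5728 [0.576 0.278 0.   ]
lid 0.68 [406. 155.] 1344 [ 0.731 -0.259  0.   ]
lid_bar 0.91 [181. 187.] 6043 [0.582 0.282 0.   ]
lid_bar 0.91 [234. 301.] 5905 [0.328 0.116 0.   ]
lid_bar 0.63 [ 98. 285.] 5569 [0.323 0.438 0.   ]
rack 0.89 [380. 220.] 5546 [ 0.558 -0.204  0.   ]
comb 0.8 [290. 204.] 719 [0.572 0.013 0.   ]
dish 0.79 [220. 114.] 902 [0.783 0.215 0.   ]
tin 0.79 [259. 113.] 542 [0.795 0.118 0.   ]
spray 0.77 [307. 104.] 1284 [0.836 0.001 0.   ]
brush 0.75 [408. 152.] 1348 [ 0.74  -0.264  0.   ]
brush 0.56 [379. 218.] 5396 [ 0.563 -0.203  0.   ]
brush 0.25 [226. 212.] 427 [0.534 0.163 0.   ]
```

View pics/scene0.png

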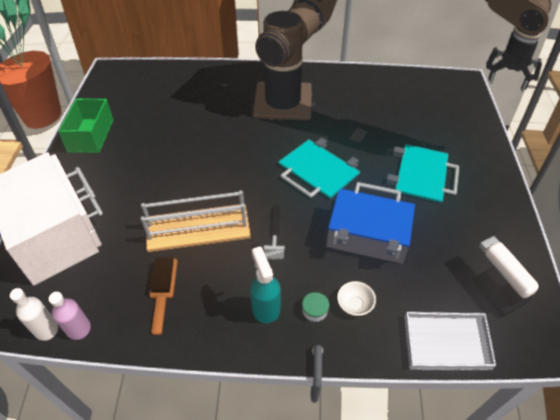

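View pics/top0.png

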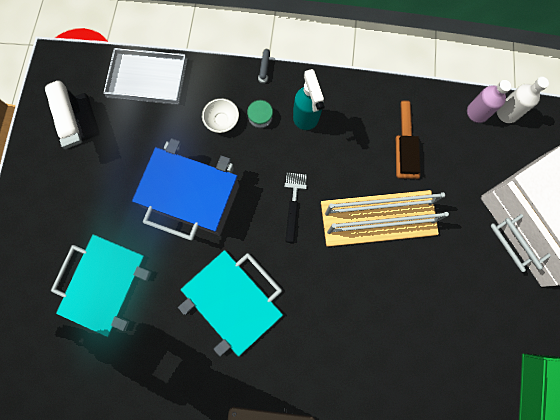

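The pictures show the blue lid closed on the box, at top pixel (183,190), with its bar at (170,225) on the robot's side and the forks on the far side. The two teal lids are decoys. The rack is at (380,220), with the comb in between at (292,205). Next I'll fit the lid and rack.

```bash
cat >> h.py <<'E'
def plane_rect(p,mask,z):
    n,l,st,_=cv2.connectedComponentsWithStats(mask.astype(np.uint8))
    i=1+np.argmax(st[1:,4]);c=cv2.findContours((l==i).astype(np.uint8),cv2.RETR_EXTERNAL,cv2.CHAIN_APPROX_NONE)[0]
    c=max(c,key=len)[:,0]
    P=np.array([atz(p,u,z)[:2] for u in c])
    return cv2.minAreaRect((P*1000).astype(np.float32))
E
python3 - <<'E'
from h import *
for n in("scene","top"):
    p=imaging.camera(n);hsv=cv2.cvtColor(p["frame"],cv2.COLOR_BGR2HSV)
    blue=cv2.inRange(hsv,(105,120,60),(130,255,255))>0
    print(n,"lid",plane_rect(p,blue,.083))
    wood=cv2.inRange(hsv,(10,70,90),(30,255,255))
    yy,xx=np.mgrid[:420,:560]
    s=imaging.silhouettes("rack",p)[0]
    m=cv2.dilate(s["pixels"].astype(np.uint8),np.ones((7,7)))
    w=(wood>0)&(m>0)
    ys,xs=np.nonzero(w);P=np.array([atz(p,(x,y),.015)[:2] for x,y in zip(xs,ys)])
    print("rack",cv2.minAreaRect((P*1000).astype(np.float32)))
    v=[(150,100,270,200),(310,170,450,260)] if n=="top" else [(310,170,430,270),(130,180,260,260)]
    out=[cv2.resize(p["frame"][b:d,a:c],None,fx=400/(c-a),fy=400/(c-a),interpolation=cv2.INTER_CUBIC) for a,b,c,d in (v if n=="scene" else [(120,130,260,250),v[1]])]
    H=max(o.shape[0] for o in out);cv2.imwrite(f"pics/{n}z.png",np.hstack([cv2.copyMakeBorder(o,0,H-o.shape[0],0,0,0) for o in out]))
E
```

```text
scene lid ((558.69775390625, 253.56451416015625), (206.85598754882812, 145.63656616210938), 77.21473693847656)
rack ((563.9059448242188, -197.9092559814453), (124.720458984375, 273.4650573730469), 12.75749397277832)
top lid ((548.822998046875, 256.4400634765625), (202.95742797851562, 176.68350219726562), 77.062255859375)
rack ((561.2318115234375, -200.00469970703125), (110.4041976928711, 271.2060546875), 12.657783508300781)
```

View pics/topz.png

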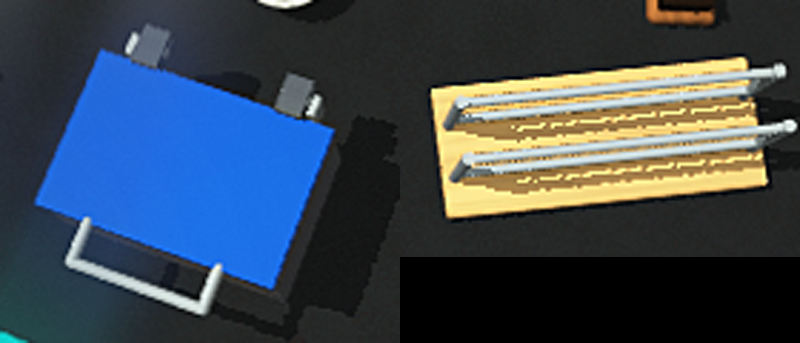

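```bash
python3 - <<'E'
from h import *
for n in("scene","top"):
    p=imaging.camera(n);f=p["frame"].astype(int)
    hsv=cv2.cvtColor(p["frame"],cv2.COLOR_BGR2HSV)
    for V in(130,160):
        b=((f[...,0]-f[...,2]>110)&(hsv[...,0]>106)&(hsv[...,2]>V)).astype(np.uint8)
        b=cv2.morphologyEx(b,cv2.MORPH_OPEN,np.ones((9,9)))
        r=plane_rect(p,b>0,.083);print(n,V,np.round(r[0],1),np.round(r[1],1),round(r[2],2))
    # bar centre check, rack check: overlay
    for c in [r[0]]:
        a=np.deg2rad(r[2]-90);R=np.array([[np.cos(a),-np.sin(a)],[np.sin(a),np.cos(a)]])
        def L(x,y,z=.079): return [*(np.array(c)/1000+R@np.array([x+.0835,y])),z]
        pts=[L(-.183,-.055),L(-.183,.055),L(.0,-.0615),L(0,.0615),L(-.183,0)]
        a=np.deg2rad(12.66);R2=np.array([[np.cos(a),-np.sin(a)],[np.sin(a),np.cos(a)]])
        pts+=[[*(np.array([.5612,-.200])+R2@np.array([x,y])),z] for x,y,z in[(-.055,-.135,.015),(.055,.135,.015),(.055,-.135,.015),(-.055,.135,.015),(.02,.124,.1),(.02,-.124,.1),(-.02,.124,.1),(-.02,-.124,.1)]]
        print(np.round(pts[4],4), "hinge",np.round(L(0,0),4))
        im=cv2.resize(p["frame"],None,fx=4,fy=4,interpolation=cv2.INTER_CUBIC)
        for u in proj(p,pts): cv2.circle(im,tuple(int(v) for v in(u+.5)*4),4,(0,0,255),-1)
        im=im[400:1000,480:1850] if n=="top" else im[640:1100,500:1750]
        cv2.imwrite(f"pics/{n}o.png",cv2.resize(im,(800,int(800*im.shape[0]/im.shape[1]))))
i=[cv2.imread(f"pics/{n}o.png") for n in("top","scene")]
h=np.vstack(i);s=600/h.shape[0];cv2.imwrite("pics/both.png",h if s>1 else cv2.resize(h,None,fx=s,fy=s));print(h.shape)
E
```

```text
scene 130 [559.3 253.8] [200.4 137.8] 77.18
scene 160 [558.6 254. ] [200.  136.6] 77.4
[0.4615 0.2757 0.079 ] hinge [0.6401 0.2358 0.079 ]
top 130 [560.3 253.7] [201.  135.5] 77.12
top 160 [560.5 253.8] [200.7 135.2] 77.08
[0.4635 0.2761 0.079 ] hinge [0.6419 0.2352 0.079 ]
(644, 800, 3)
```

View pics/both.png

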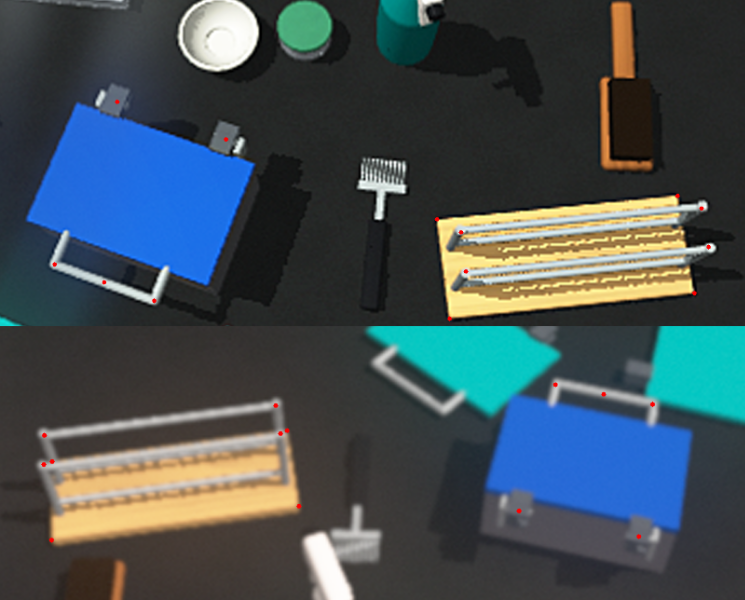

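Every overlay point lands on its feature. That puts the bar at about (0.4628, 0.276, 0.079), the hinge at (0.6413, 0.2354) with lid yaw -12.85°, and the rack at (0.561, -0.200) with yaw 12.7°. Next, approach above the bar.

>>> jog_arm --series '[{"claw": 24,"delta_pos": [25,-34,-5],"turn": -6},{"claw": 24,"delta_pos": [50,-68,-10],"turn": -12},{"claw": 24,"delta_pos": [75,-102,-15],"turn": -18},{"claw": 24,"delta_pos": [100,-136,-20],"turn": -25},{"claw": 24,"delta_pos": [125,-170,-30],"turn": -32},{"claw": 24,"delta_pos": [150,-205,-40],"turn": -39},{"claw": 24,"delta_pos": [175,-240,-50],"turn": -46},{"claw": 24,"delta_pos": [200,-275,-60],"turn": -53},{"claw": 24,"delta_pos": [225,-310,-65],"turn": -60},{"claw": 24,"delta_pos": [250,-345,-70],"turn": -67},{"claw": 24,"delta_pos": [268,-370,-71],"turn": -74},{"claw": 24,"delta_pos": [268,-370,-71],"turn": -80},{"claw": 24,"delta_pos": [268,-370,-71],"turn": -86},{"claw": 24,"delta_pos": [268,-370,-71],"turn": -86},{"claw": 24,"delta_pos": [268,-370,-71],"turn": -86},{"claw": 24,"delta_pos": [268,-370,-71],"turn": -86}]'

```text
time: 2.63
position: [0.4632, 0.2764, 0.1605]
eef_rot: [180.0, -0.0, 77.3]
contact_force: [0.3, -0.6, -0.2]
width: 0.0242
finger_force: 0.0
```

>>> jog_arm --series '[{"claw": 24,"delta_pos": [0,0,-20],"turn": 0},{"claw": 24,"delta_pos": [0,0,-40],"turn": 0},{"claw": 24,"delta_pos": [0,0,-55],"turn": 0},{"claw": 24,"delta_pos": [0,0,-68],"turn": 0},{"claw": 24,"delta_pos": [0,0,-80],"turn": 0},{"claw": 24,"delta_pos": [0,0,-90],"turn": 0},{"claw": 24,"delta_pos": [0,0,-99],"turn": 0},{"claw": 24,"delta_pos": [0,0,-99],"turn": 0}]'

```text
time: 3.3
position: [0.4621, 0.2758, 0.0593]
eef_rot: [-179.8, 0.1, 77.2]
contact_force: [-0.7, 0.2, 0.2]
width: 0.024
finger_force: 0.0
```

```bash
python3 - <<'E'
from h import *
o=robot.observe();print(o["position"],o["contact_force"])
a=[]
for n in("scene","top"):
    p=imaging.camera(n);u=proj(p,[[.463,.276,.079]])[0].astype(int)
    f=p["frame"][max(0,u[1]-45):u[1]+45,u[0]-45:u[0]+45];a.append(cv2.resize(f,(400,400),interpolation=cv2.INTER_CUBIC))
cv2.imwrite("pics/g.png",np.hstack(a))
E
```

```text
[0.46209791 0.27582973 0.05934074] [-0.68617695  0.1536786   0.20741713]
```

View pics/g.png

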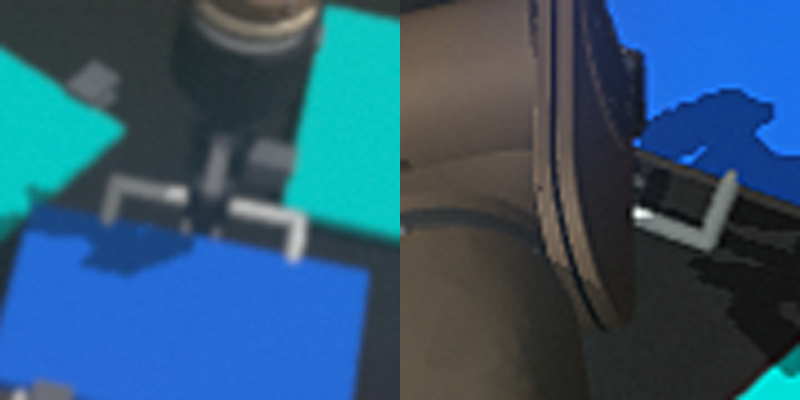

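The fingers straddle the bar near its middle, at crop pixel (210,190), and nothing is in contact. Closing now.

>>> jog_arm --series '[{"claw": 4,"delta_pos": [0,0,1],"turn": 0},{"claw": 4,"delta_pos": [0,0,1],"turn": 0},{"claw": 4,"delta_pos": [0,0,1],"turn": 0},{"claw": 4,"delta_pos": [0,0,1],"turn": 0},{"claw": 4,"delta_pos": [0,0,1],"turn": 0},{"claw": 4,"delta_pos": [0,0,1],"turn": 0}]'

```text
time: 3.9
position: [0.4642, 0.2764, 0.0632]
eef_rot: [179.9, -0.1, 77.2]
contact_force: [-0.3, 0.2, 3.0]
width: 0.0081
finger_force: 58.8
```

```bash
python3 - <<'E'
import numpy as np
r=183;u=np.array([.975,-.2223])
for t in np.arange(5,91,5):
    a=np.deg2rad(t);d=r*(1-np.cos(a));print(t,np.round([*(d*u),r*np.sin(a)]).astype(int))
E
```

```text
5 [ 1  0 16]
10 [ 3 -1 32]
15 [ 6 -1 47]
20 [11 -2 63]
25 [17 -4 77]
30 [24 -5 91]
35 [ 32  -7 105]
40 [ 42 -10 118]
45 [ 52 -12 129]
50 [ 64 -15 140]
55 [ 76 -17 150]
60 [ 89 -20 158]
65 [103 -23 166]
70 [117 -27 172]
75 [132 -30 177]
80 [147 -34 180]
85 [163 -37 182]
90 [178 -41 183]
```

>>> jog_arm --series '[{"claw": 4,"delta_pos": [0,0,8],"turn": 0},{"claw": 4,"delta_pos": [1,0,16],"turn": 0},{"claw": 4,"delta_pos": [2,0,24],"turn": 0},{"claw": 4,"delta_pos": [3,-1,32],"turn": 0},{"claw": 4,"delta_pos": [5,-1,40],"turn": 0},{"claw": 4,"delta_pos": [6,-1,47],"turn": 0},{"claw": 4,"delta_pos": [9,-2,55],"turn": 0},{"claw": 4,"delta_pos": [11,-2,63],"turn": 0},{"claw": 4,"delta_pos": [14,-3,70],"turn": 0},{"claw": 4,"delta_pos": [17,-4,77],"turn": 0},{"claw": 4,"delta_pos": [20,-5,84],"turn": 0},{"claw": 4,"delta_pos": [24,-5,91],"turn": 0},{"claw": 4,"delta_pos": [28,-6,98],"turn": 0},{"claw": 4,"delta_pos": [32,-7,105],"turn": 0},{"claw": 4,"delta_pos": [37,-8,112],"turn": 0},{"claw": 4,"delta_pos": [42,-10,118],"turn": 0},{"claw": 4,"delta_pos": [47,-11,124],"turn": 0},{"claw": 4,"delta_pos": [52,-12,129],"turn": 0},{"claw": 4,"delta_pos": [52,-12,129],"turn": 0}]'

```text
time: 5.48
position: [0.5165, 0.2645, 0.1941]
eef_rot: [179.9, -0.1, 77.2]
contact_force: [-6.3, 2.0, 4.2]
width: 0.0076
finger_force: 58.9
```

>>> jog_arm --series '[{"claw": 4,"delta_pos": [6,-1,6],"turn": 0},{"claw": 4,"delta_pos": [12,-3,11],"turn": 0},{"claw": 4,"delta_pos": [18,-4,16],"turn": 0},{"claw": 4,"delta_pos": [24,-5,21],"turn": 0},{"claw": 4,"delta_pos": [30,-7,25],"turn": 0},{"claw": 4,"delta_pos": [37,-8,29],"turn": 0},{"claw": 4,"delta_pos": [44,-10,33],"turn": 0},{"claw": 4,"delta_pos": [51,-11,37],"turn": 0},{"claw": 4,"delta_pos": [58,-13,40],"turn": 0},{"claw": 4,"delta_pos": [65,-15,43],"turn": 0},{"claw": 4,"delta_pos": [72,-16,46],"turn": 0},{"claw": 4,"delta_pos": [80,-18,48],"turn": 0},{"claw": 4,"delta_pos": [87,-20,50],"turn": 0},{"claw": 4,"delta_pos": [95,-22,51],"turn": 0},{"claw": 4,"delta_pos": [103,-24,52],"turn": 0},{"claw": 4,"delta_pos": [111,-25,53],"turn": 0},{"claw": 4,"delta_pos": [119,-27,54],"turn": 0},{"claw": 4,"delta_pos": [126,-29,54],"turn": 0},{"claw": 4,"delta_pos": [126,-29,54],"turn": 0},{"claw": 4,"delta_pos": [126,-29,54],"turn": 0}]'

```text
time: 7.15
position: [0.644, 0.2352, 0.2484]
eef_rot: [179.6, -0.2, 77.1]
contact_force: [-0.3, 1.6, 5.3]
width: 0.0072
finger_force: 61.1
```

```bash
python3 - <<'E'
from h import *
o=robot.observe();print(o["position"],o["contact_force"])
p=imaging.camera("scene");cv2.imwrite("pics/v.png",cv2.resize(p["frame"][100:310,230:510],(800,600)))
E
```

```text
[0.64402019 0.23516947 0.24840419] [-0.26318098  1.6280903   5.27991809]
```

View pics/v.png

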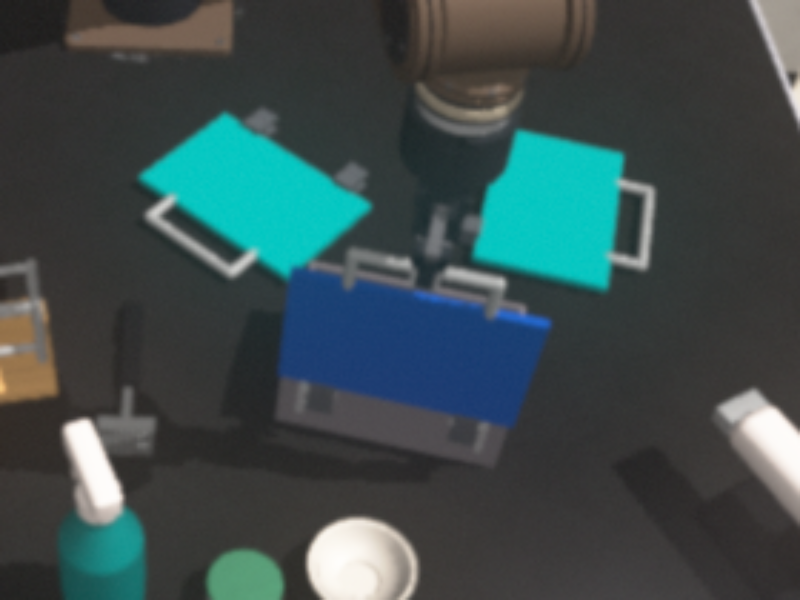

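The lid is vertical, seen from its underside at (410,345), with the forks on the pins and low force. Lifting straight up.

>>> jog_arm --series '[{"claw": 4,"delta_pos": [-2,0,1],"turn": 0},{"claw": 4,"delta_pos": [-2,0,4],"turn": 0},{"claw": 4,"delta_pos": [-2,0,8],"turn": 0},{"claw": 4,"delta_pos": [-2,0,12],"turn": 0},{"claw": 4,"delta_pos": [-2,0,16],"turn": 0},{"claw": 4,"delta_pos": [-2,0,21],"turn": 0},{"claw": 4,"delta_pos": [-2,0,26],"turn": 0},{"claw": 4,"delta_pos": [-2,0,32],"turn": 0},{"claw": 4,"delta_pos": [-2,0,38],"turn": 0},{"claw": 4,"delta_pos": [-2,0,45],"turn": 0},{"claw": 4,"delta_pos": [-2,0,52],"turn": 0},{"claw": 4,"delta_pos": [-2,0,60],"turn": 0},{"claw": 4,"delta_pos": [-2,0,67],"turn": 0},{"claw": 4,"delta_pos": [-2,0,73],"turn": 0},{"claw": 4,"delta_pos": [-2,0,78],"turn": 0},{"claw": 4,"delta_pos": [-2,0,78],"turn": 0},{"claw": 4,"delta_pos": [-2,0,78],"turn": 0}]'

```text
time: 8.62
position: [0.6395, 0.2351, 0.3237]
eef_rot: [180.0, -0.0, 77.2]
contact_force: [-0.7, 0.0, -3.4]
width: 0.0077
finger_force: 60.2
```

>>> jog_arm --series '[{"claw": 4,"delta_pos": [-1,-4,0],"turn": 0},{"claw": 4,"delta_pos": [-4,-12,0],"turn": 1},{"claw": 4,"delta_pos": [-8,-23,0],"turn": 2},{"claw": 4,"delta_pos": [-13,-37,0],"turn": 3},{"claw": 4,"delta_pos": [-18,-53,0],"turn": 4},{"claw": 4,"delta_pos": [-23,-70,0],"turn": 5},{"claw": 4,"delta_pos": [-28,-88,0],"turn": 6},{"claw": 4,"delta_pos": [-33,-106,0],"turn": 7},{"claw": 4,"delta_pos": [-37,-124,0],"turn": 8},{"claw": 4,"delta_pos": [-41,-142,0],"turn": 9},{"claw": 4,"delta_pos": [-45,-160,0],"turn": 10},{"claw": 4,"delta_pos": [-49,-178,0],"turn": 11},{"claw": 4,"delta_pos": [-53,-196,0],"turn": 12},{"claw": 4,"delta_pos": [-56,-214,0],"turn": 13.5},{"claw": 4,"delta_pos": [-59,-232,0],"turn": 15},{"claw": 4,"delta_pos": [-62,-248,0],"turn": 16.5},{"claw": 4,"delta_pos": [-64,-262,0],"turn": 18},{"claw": 4,"delta_pos": [-66,-274,0],"turn": 19},{"claw": 4,"delta_pos": [-68,-283,0],"turn": 20},{"claw": 4,"delta_pos": [-70,-290,0],"turn": 21}]'

```text
time: 10.28
position: [0.5688, -0.056, 0.3226]
eef_rot: [-179.9, -0.0, 98.2]
contact_force: [0.4, 0.5, -1.9]
width: 0.0071
finger_force: 60.2
```

>>> jog_arm --series '[{"claw": 4,"delta_pos": [-1,-8,0],"turn": 1},{"claw": 4,"delta_pos": [-2,-18,0],"turn": 2},{"claw": 4,"delta_pos": [-3,-30,0],"turn": 3},{"claw": 4,"delta_pos": [-4,-44,0],"turn": 4},{"claw": 4,"delta_pos": [-5,-58,0],"turn": 4.5},{"claw": 4,"delta_pos": [-6,-72,0],"turn": 4.5},{"claw": 4,"delta_pos": [-7,-86,0],"turn": 4.5},{"claw": 4,"delta_pos": [-8,-100,0],"turn": 4.5},{"claw": 4,"delta_pos": [-9,-113,0],"turn": 4.5},{"claw": 4,"delta_pos": [-9,-124,0],"turn": 4.5},{"claw": 4,"delta_pos": [-9,-133,0],"turn": 4.5},{"claw": 4,"delta_pos": [-9,-140,0],"turn": 4.5},{"claw": 4,"delta_pos": [-9,-145,0],"turn": 4.5},{"claw": 4,"delta_pos": [-9,-145,0],"turn": 4.5},{"claw": 4,"delta_pos": [-9,-145,0],"turn": 4.5},{"claw": 4,"delta_pos": [-9,-145,0],"turn": 4.5}]'

```text
time: 11.62
position: [0.5605, -0.1995, 0.3233]
eef_rot: [180.0, -0.0, 102.7]
contact_force: [0.7, -0.5, -3.5]
width: 0.0071
finger_force: 60.2
```

```bash
python3 - <<'E'
from h import *
o=robot.observe();print(o["position"],o["eef_rot"],o["contact_force"])
c=o["position"];z=c[2]+.018
a=np.deg2rad(o["eef_rot"][2]-90);R=np.array([[np.cos(a),-np.sin(a)],[np.sin(a),np.cos(a)]])
ims=[]
for n in("scene","top"):
    p=imaging.camera(n);s=4
    im=cv2.resize(p["frame"],None,fx=s,fy=s,interpolation=cv2.INTER_CUBIC)
    # plumb-lid prediction: panel corners and fork end corners
    pts=[[*(c[:2]+R@np.array([0,y])),z-d] for y,d in[(-.1,.032),(.1,.032),(-.1,.167),(.1,.167),(-.0615,.197),(.0615,.197)]]
    for q in proj(p,pts): cv2.circle(im,tuple(int(v) for v in(q+.5)*s),4,(0,0,255),-1)
    u=(proj(p,[[c[0],c[1],.2]])[0]*s).astype(int)
    x0=max(0,u[0]-350);y0=max(0,u[1]-400);f=im[y0:y0+800,x0:x0+700]
    ims.append(cv2.resize(f,(400,int(400*f.shape[0]/f.shape[1]))))
H=min(i.shape[0] for i in ims);cv2.imwrite("pics/r.png",np.hstack([i[:H] for i in ims]))
E
```

```text
[ 0.56049725 -0.19945253  0.32331548] [ 1.79997436e+02 -2.45940974e-02  1.02694789e+02] [ 0.71477151 -0.54875955 -3.46539828]
```

View pics/r.png

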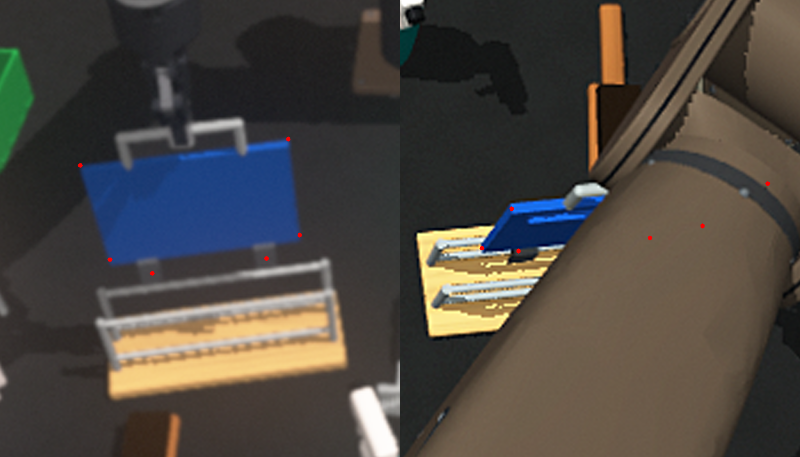

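The lid hangs plumb and matches the predicted points, with the foot above the slot. Lowering.

>>> jog_arm --series '[{"claw": 4,"delta_pos": [0,0,-6],"turn": 0},{"claw": 4,"delta_pos": [0,0,-14],"turn": 0},{"claw": 4,"delta_pos": [0,0,-23],"turn": 0},{"claw": 4,"delta_pos": [0,0,-32],"turn": 0},{"claw": 4,"delta_pos": [0,0,-41],"turn": 0},{"claw": 4,"delta_pos": [0,0,-50],"turn": 0},{"claw": 4,"delta_pos": [0,0,-59],"turn": 0},{"claw": 4,"delta_pos": [0,0,-68],"turn": 0},{"claw": 4,"delta_pos": [0,0,-77],"turn": 0},{"claw": 4,"delta_pos": [0,0,-86],"turn": 0},{"claw": 4,"delta_pos": [0,0,-95],"turn": 0},{"claw": 4,"delta_pos": [0,0,-103],"turn": 0},{"claw": 4,"delta_pos": [0,0,-110],"turn": 0},{"claw": 4,"delta_pos": [0,0,-115],"turn": 0},{"claw": 4,"delta_pos": [0,0,-119],"turn": 0},{"claw": 4,"delta_pos": [0,0,-121],"turn": 0},{"claw": 4,"delta_pos": [0,0,-121],"turn": 0},{"claw": 4,"delta_pos": [0,0,-121],"turn": 0}]'

```text
time: 13.22
position: [0.5606, -0.2, 0.2027]
eef_rot: [180.0, 0.0, 102.7]
contact_force: [0.3, -0.5, -2.3]
width: 0.0075
finger_force: 60.2
```

>>> jog_arm --series '[{"claw": 4,"delta_pos": [0,0,-1],"turn": 0},{"claw": 4,"delta_pos": [0,0,-2],"turn": 0},{"claw": 4,"delta_pos": [0,0,-3],"turn": 0},{"claw": 4,"delta_pos": [0,0,-4],"turn": 0},{"claw": 4,"delta_pos": [0,0,-5],"turn": 0},{"claw": 4,"delta_pos": [0,0,-6],"turn": 0},{"claw": 4,"delta_pos": [0,0,-6],"turn": 0},{"claw": 4,"delta_pos": [0,0,-6],"turn": 0}]'

```text
time: 13.88
position: [0.5623, -0.2002, 0.2006]
eef_rot: [179.7, 0.2, 102.7]
contact_force: [-0.7, 1.6, 9.2]
width: 0.0075
finger_force: 61.4
```

```bash
python3 - <<'E'
from h import *
p=imaging.camera("scene");s=4
im=cv2.resize(p["frame"],None,fx=s,fy=s,interpolation=cv2.INTER_CUBIC)
a=np.deg2rad(12.66);R=np.array([[np.cos(a),-np.sin(a)],[np.sin(a),np.cos(a)]])
pts=[[*(np.array([.561,-.2])+R@np.array([0,y])),z] for y,z in[(-.1,.18),(.1,.18),(-.1,.045),(.1,.045),(-.055,.212),(.055,.212),(-.0615,.015),(.0615,.015)]]
for q in proj(p,pts): cv2.circle(im,tuple(int(v) for v in(q+.5)*s),4,(0,0,255),-1)
cv2.imwrite("pics/d.png",im[520:1060,440:1160])
E
```

```text
(no output)
```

View pics/d.png

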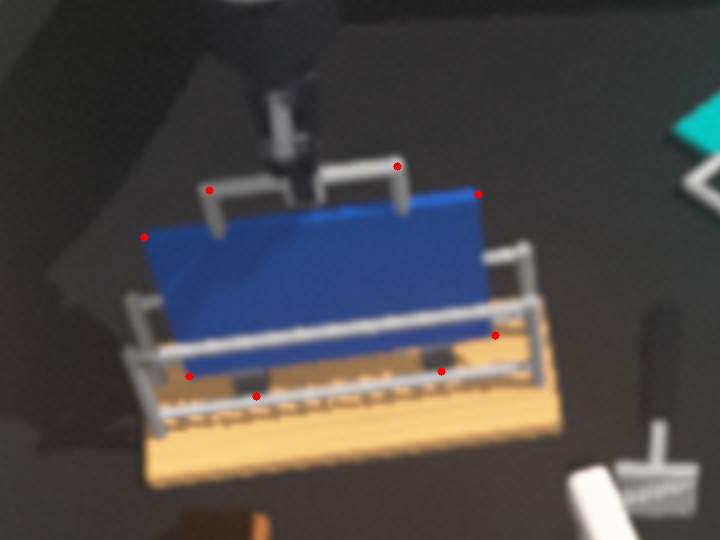

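The lid stands in the slot with its foot on the base, within a few mm of prediction. Relaxing the push and opening gradually.

>>> jog_arm --series '[{"claw": 4,"delta_pos": [0,0,2],"turn": 0},{"claw": 4,"delta_pos": [0,0,2],"turn": 0},{"claw": 12,"delta_pos": [0,0,2],"turn": 0},{"claw": 14,"delta_pos": [0,0,2],"turn": 0},{"claw": 18,"delta_pos": [0,0,2],"turn": 0},{"claw": 22,"delta_pos": [0,0,2],"turn": 0},{"claw": 27,"delta_pos": [0,0,2],"turn": 0},{"claw": 32,"delta_pos": [0,0,2],"turn": 0},{"claw": 38,"delta_pos": [0,0,2],"turn": 0},{"claw": 44,"delta_pos": [0,0,2],"turn": 0},{"claw": 50,"delta_pos": [0,0,2],"turn": 0},{"claw": 56,"delta_pos": [0,0,2],"turn": 0},{"claw": 62,"delta_pos": [0,0,2],"turn": 0},{"claw": 70,"delta_pos": [0,0,2],"turn": 0},{"claw": 78,"delta_pos": [0,0,2],"turn": 0},{"claw": 85,"delta_pos": [0,0,2],"turn": 0},{"claw": 85,"delta_pos": [0,0,2],"turn": 0}]'

```text
time: 15.35
position: [0.5605, -0.1999, 0.1983]
eef_rot: [180.0, 0.0, 102.7]
contact_force: [0.4, -0.1, 0.3]
width: 0.0851
finger_force: 0.0
```

>>> jog_arm --series '[{"claw": 85,"delta_pos": [0,0,5],"turn": 0},{"claw": 85,"delta_pos": [0,0,12],"turn": 0},{"claw": 85,"delta_pos": [0,0,22],"turn": 0},{"claw": 85,"delta_pos": [0,0,35],"turn": 0},{"claw": 85,"delta_pos": [0,0,50],"turn": 0},{"claw": 85,"delta_pos": [0,0,70],"turn": 0},{"claw": 85,"delta_pos": [0,0,90],"turn": 0},{"claw": 85,"delta_pos": [0,0,110],"turn": 0},{"claw": 85,"delta_pos": [0,0,120],"turn": 0},{"claw": 85,"delta_pos": [0,0,120],"turn": 0},{"claw": 85,"delta_pos": [0,0,120],"turn": 0}]'

```text
time: 16.27
position: [0.5606, -0.2, 0.3193]
eef_rot: [179.9, 0.1, 102.7]
contact_force: [0.3, 0.3, -0.2]
width: 0.085
finger_force: 0.0
```

```bash
python3 - <<'E'
from h import *
p=imaging.camera("scene");q=imaging.camera("top")
f=np.hstack([cv2.resize(p["frame"],(400,300)),cv2.resize(q["frame"],(400,300))])
g=np.hstack([cv2.resize(p["frame"][130:265,110:290],(400,300)),cv2.resize(q["frame"][150:285,300:480],(400,300))])
cv2.imwrite("pics/e.png",np.vstack([f,g]))
E
```

```text
(no output)
```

View pics/e.png

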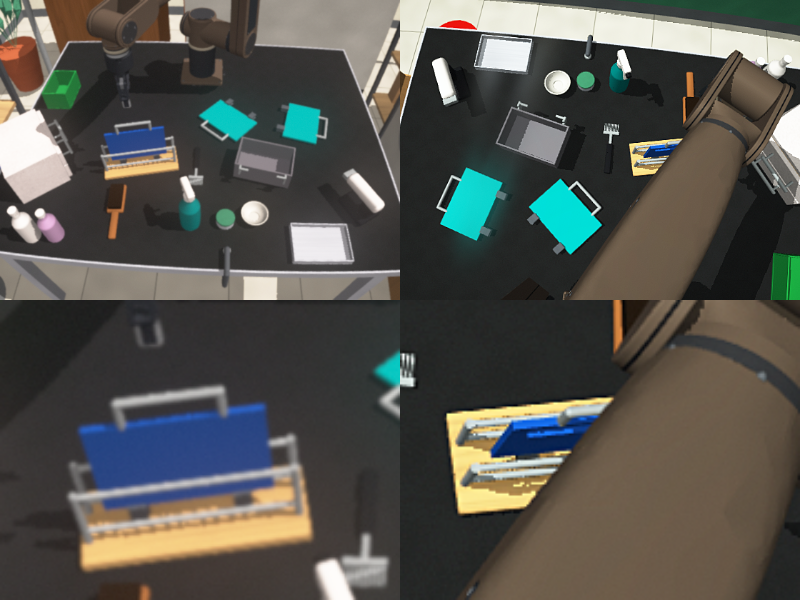

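The lid stands upright in the slot and the gripper is clear above it. The box is open and nothing else has moved. Handing in.

```bash
python3 -c "
from plant import robot
print(robot.finish_job())"
```

```text
the job is handed in; nothing more can be done
None
```

The blue lid was swung up, lifted off its pins and set down upright in the drying rack slot, then released. The arm is clear, the last picture shows nothing else moved, and the job was handed in at about 16 s with no verdict returned.

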